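# Load and lock the bead-drilling jig

## Robot

A 7-joint arm with a two-finger parallel gripper is mounted at the origin on the work surface. World frame = base frame: x ahead of the robot, y to its left, z up, the work surface at z = 0. Lengths are in m, angles in rad, forces in N, time in s.
With the tool pointing down it reaches from about 0.4 to 0.85 m from the base axis. Payload 10.4 kg.
Tool frame: the origin (TCP) lies on the centre line of the jaws, within the pads' length; the fingertips stand 11 mm ahead of it and the grasp point (between the pads) lies 8 mm behind it; z points along the fingers, y is the line along which they close (so a half turn about z gives the same grasp; the last joint's range is limited). The gripper opens to 85 mm and grips with 20 to 120 N. Pads are 22 mm wide; open, the fingers measure 114 mm over their backs; the gripper's body (76 mm by 85 mm) begins 54 mm behind the grasp point. The pads swing forward as they close: fully open they stand 13 mm farther back than shut.
Start: joints at [-1.13, 0.332, -0.065, 1.46, 0.022, 1.35, -0.088], TCP at [0.28, 0.559, 0.242] pointing down, gripper open.
Joint ranges: [-2.6, 2.6], [-0.5, 2.12], [-1.47, 1.34], [0.16, 2.42], [-1.27, 4.41], [0.06, 2.06], [-2.6, 2.6]. Speed limits (rad/s): [2.22, 2.22, 2.79, 2.79, 3.14, 3.14, 3.14].

## Interface

Orientations are given as a 3x3 rotation matrix whose columns are the frame's x, y, z axes.
In Python, from bench import robot gives the robot as it stands. Calls block until the motion is done:
- robot.reach(position, orientation): joint-space move of the TCP to a pose.
- robot.movel(position, attitude=None, speed=0.15): straight line of the TCP; attitude=None keeps the orientation; speed is the mean speed in m/s.
- robot.move_j(angles): joint-space move.
- robot.command_gripper(opening, strength=None): opening from 0.0 (shut) to 1.0 (fully open); strength is the grip in N (None keeps the last); returns when the fingers have stopped.
- robot.pause(seconds).
- robot.ik(position, orientation): joint angles nearest the present ones, or None.
- robot.get_state(): the state.
- robot.grab_frame(name): name is "side" or "top" or "wrist"; returns the picture (384x512x3 uint8, red, green, blue); there is no depth.
- robot.camera_model(name): a dict with "vertical_fov" (degrees; the focal length in pixels is half the picture's height over the tangent of half this angle, whatever the lens; pixels are square), "cx", "cy" (the principal point, pixels), "D" ([k1, k2, p1, p2, k3] as OpenCV has them; the pictures are not rectified), "cam_to_world" (4x4, takes a point from camera to world coordinates). Camera axes: x right, y down, z forward; pixel columns grow to the right and rows downward; lengths in m; the calibration is good to about 2 mm. A picture is of the moment at which its call begins: read the wrist's pose just before it. camera_model takes no time and is no camera call; for the wrist camera it gives the pose at the moment of the call.
A pose or a line that the arm cannot do raises robot.PlanningError and nothing moves.
- robot.close_job(): hands the job in; it is judged then, once.
The state is a dict: "clock": time; "joint_pos": joint angles; "dq": joint speeds; "joint_efforts": joint torques, N m; "position": TCP position; "eef_rot": TCP orientation; "ft_force": force on the tool from outside, world axes, zero at the start; "torque": the same for the moment, N m; "finger_gap": opening from 0.0 (shut) to 1.0 (fully open); "finger_force": force on a finger pad.
Only numpy, scipy, OpenCV 4.12 (cv2) and the standard library are available. Lean on these libraries where they do the work, as an engineer would, in place of code of your own. Each camera call takes 0.05 s, during which the arm holds its last target. There are 200 camera calls.

## Task

Get the bead-drilling jig ready: pull the sprung stop bolt out to its stop by its red knob, put every aqua coin-bead blank flat into a pocket of its own in the blue jig, lower the drill-guide plate over the two locating pins until it rests flush on the jig, and only then push the red knob fully home so that the bolt locks the plate. Leave the amber beads on the cork mat and do not disturb the pliers, ruler, wire spools or jar.

Things in the scene. Friction and masses are not known exactly. Their poses are not given: they have to be found in the camera images.
- jig: Bead-drilling jig fixed to the bench: blue block 100 (x) x 170 (y) x 30 mm (z), flat deck on top. Origin: centre of its underside, z up; its -x side is the front, with the stop bolt, facing the robot. Six round deck pockets, 27 mm diameter with 3 mm bevelled mouths, 20 mm deep, centred at x = -21 or +21 mm, y = -38, 0 or +38 mm. Two locating pins stand on the deck at x = 0, y = -66 and +66 mm.
- pin (a point): Foot of the steel locating pin at jig x = 0, y = +66 mm, at deck height (30 mm above the bench). Both pins are 10 mm in diameter for 12 mm, then taper to 4 mm diameter at their tips, 20 mm above the deck.
- bolt_guide (a point): Top centre of the dark guide block that carries the stop bolt at the middle of the jig's front: jig x -76 to -56 mm, y -18 to +18 mm, top 58 mm above the bench; this point is at jig (-66, 0, 58) mm. The bolt nose is a 12 mm round bar, its underside 9.5 mm above the deck.
- stop_bolt (a joint): Sprung stop bolt, in m: 0 = fully in (nose reaches to jig x = -40 mm, over the plate's front edge: the plate can neither go down nor come off), 0.028 = out at its stop (nose clear of the plate). Slides level along jig -x. Spring and stiff guide resist pulling with 6 to 8 N; left alone it stays put; pushing in takes 1 to 4 N. May start a few mm out.
- knob_grip (a point): Centre of the red knob on the bolt's outer (front) end: a cylinder 22 mm in diameter and 22 mm long, axis along jig x, 45.5 mm above the bench, 95 mm in front of the jig's centre when the bolt is in; moves with the bolt. Can be pinched from above, fingers closing along jig y.
- plate: Drill-guide plate: aluminium, 90 (x) x 156 (y) x 8 mm, about 0.34 kg, two 12 mm locating holes at x = 0, y = -66 and +66 mm; small brass bushings (look only). Origin: centre of its underside; z up. A dark wooden grip bar stands on its middle: 14 mm wide (x), 70 mm long (y), top 34 mm above the underside. Fits the jig either way round (half a turn). Starts flat on the bench.
- mat: Cork bead mat 165 x 165 x 4 mm in a wooden frame (6 mm wide, top 8 mm above the bench), fixed to the bench (left or right of the jig); origin: centre of its underside.
- blank1: Pale aqua polished-stone coin-bead blank: a round disc, diameter 24 mm, 16 mm high, rims bevelled 2.5 mm, 20 g, lying flat on the cork mat; origin at its centre (8 mm above what it rests on), z its axis. May be absent (None from the start).
- blank2: Pale aqua polished-stone coin-bead blank: a round disc, diameter 24 mm, 16 mm high, rims bevelled 2.5 mm, 20 g, lying flat on the cork mat; origin at its centre (8 mm above what it rests on), z its axis. May be absent (None from the start).
- blank3: Pale aqua polished-stone coin-bead blank: a round disc, diameter 24 mm, 16 mm high, rims bevelled 2.5 mm, 20 g, lying flat on the cork mat; origin at its centre (8 mm above what it rests on), z its axis. May be absent (None from the start).
- blank4: Pale aqua polished-stone coin-bead blank: a round disc, diameter 24 mm, 16 mm high, rims bevelled 2.5 mm, 20 g, lying flat on the cork mat; origin at its centre (8 mm above what it rests on), z its axis. May be absent (None from the start).
- blank5: Pale aqua polished-stone coin-bead blank: a round disc, diameter 24 mm, 16 mm high, rims bevelled 2.5 mm, 20 g, lying flat on the cork mat; origin at its centre (8 mm above what it rests on), z its axis. May be absent (None from the start).
- blank6: Pale aqua polished-stone coin-bead blank: a round disc, diameter 24 mm, 16 mm high, rims bevelled 2.5 mm, 20 g, lying flat on the cork mat; origin at its centre (8 mm above what it rests on), z its axis. May be absent (None from the start).
- blank7: Pale aqua polished-stone coin-bead blank: a round disc, diameter 24 mm, 16 mm high, rims bevelled 2.5 mm, 20 g, lying flat on the cork mat; origin at its centre (8 mm above what it rests on), z its axis. May be absent (None from the start).
- amber1: Amber-coloured square bead 20 x 20 x 16 mm on the cork mat, origin at its centre; not part of the job.
- amber2: Amber-coloured square bead 20 x 20 x 16 mm on the cork mat, origin at its centre; not part of the job.
- pliers: mint-green-handled pliers lying flat, 150 mm long, 80 mm wide, 16 mm high; a bystander; origin at its pivot, on the underside.
- ruler: steel ruler 200 x 26 x 3 mm lying flat behind the jig; a bystander; origin at the centre of its underside.
- spool1: white spool of steel wire, diameter 72 mm, 30 mm high; a bystander; origin at the centre of its underside.
- spool2: white spool of copper wire, diameter 72 mm, 30 mm high; a bystander; origin at the centre of its underside.
- jar: green glass jar with metal cap, diameter 60 mm, 75 mm high; a bystander; origin at the centre of its underside.
There are look-alikes about, which are no part of the job. Leave any black look-alike of the amber1 alone.

How it is judged:
By the outcome, as a careful person would: the job done as asked, in the order asked, and still so for the second after the job is handed in, with the robot touching nothing.
Of blank1, blank2, blank3, blank4, blank5, blank6, blank7 only 4 to 6 are there at a start; the rules pass over those that are not, and their reading is None.
At some moment in a run one of blank1, blank2, blank3, blank4, blank5, blank6, blank7, plate may be knocked a few centimetres aside while the robot is not near it.
Once in a run the grip may slacken for a moment while it holds something.
It also fails if it takes over 210 s, if anything falls off the work surface, if the arm or the gripper's body presses on something with over 40 N, if the wrist force passes 120 N, or if a joint passes its speed limit or range.

## Working session

There is one attempt and no reset: what is moved stays moved. The work goes in short steps, each a Python script; the robot and the scene stay as the last script left them, time stands still between calls to the robot, and variables do not carry over. Pictures are saved under pics/ and viewed, at most 14 in all, crops included, and the job is handed in when it is done.

```bash
ls; mkdir -p pics; python3 - <<'E'
from bench import robot
import cv2,numpy as np
for n in("top","side","wrist"):
    im=robot.grab_frame(n); cv2.imwrite(f"pics/{n}0.png",im[:,:,::-1])
    m=robot.camera_model(n); print(n,m["vertical_fov"],m["cx"],m["cy"],m["D"],np.round(m["cam_to_world"],3).tolist())
s=robot.get_state();print({k:np.round(v,3).tolist() for k,v in s.items()})
E
```

```text
pics
top 57.82921362864131 260.02981689769405 189.00148672962172 [-0.04469606  0.          0.          0.          0.        ] [[0.013, -0.998, 0.063, 0.505], [-1.0, -0.015, -0.024, -0.032], [0.025, -0.063, -0.998, 1.092], [0.0, 0.0, 0.0, 1.0]]
side 51.052414596192826 257.98821777603 193.56027879375358 [-0.08926032  0.          0.          0.          0.        ] [[0.968, -0.164, 0.188, 0.398], [-0.25, -0.644, 0.723, -0.711], [0.003, -0.747, -0.664, 0.664], [0.0, 0.0, 0.0, 1.0]]
wrist 58.907045955348735 256.20981507531286 196.85203572484642 [-0.05880348  0.          0.          0.          0.        ] [[0.447, 0.863, 0.236, 0.219], [0.894, -0.431, -0.119, 0.59], [-0.001, 0.264, -0.965, 0.374], [0.0, 0.0, 0.0, 1.0]]
{'clock': 0.15, 'joint_pos': [-1.13, 0.333, -0.065, 1.461, 0.022, 1.35, -0.088], 'dq': [0.001, -0.002, 0.002, -0.003, -0.0, -0.001, -0.0], 'joint_efforts': [0.002, -62.583, 0.05, -39.185, 0.016, 0.007, 0.0], 'position': [0.279, 0.559, 0.242], 'eef_rot': [[-0.894, 0.447, -0.0], [0.447, 0.894, -0.001], [-0.0, -0.001, -1.0]], 'ft_force': [-0.56, -0.039, 0.068], 'torque': [0.007, 0.027, 0.011], 'finger_force': 0.0, 'finger_gap': 1.001}
```

View pics/top0.png

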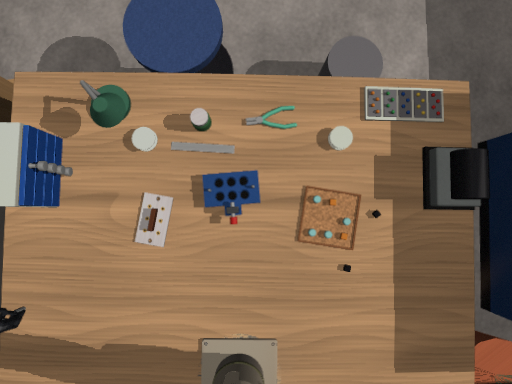

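View pics/side0.png

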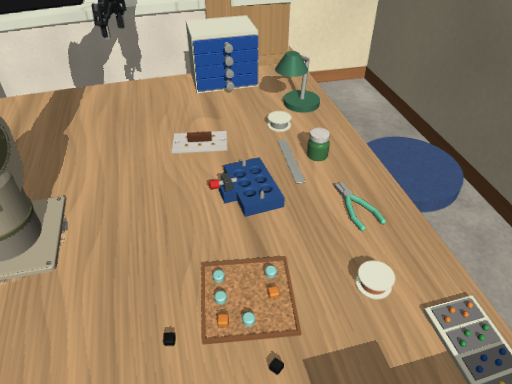

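```bash
cat >h.py <<'E'
from bench import robot
import cv2,numpy as np
def K(m):
    f=192/np.tan(np.radians(m["vertical_fov"])/2)
    return np.array([[f,0,m["cx"]],[0,f,m["cy"]],[0,0,1.]])
def cast(m,px,z):
    px=np.asarray(px,float).reshape(-1,1,2)
    u=cv2.undistortPoints(px,K(m),np.array(m["D"])).reshape(-1,2)
    T=np.array(m["cam_to_world"]); d=np.c_[u,np.ones(len(u))]@T[:3,:3].T; o=T[:3,3]
    return o+d*((z-o[2])/d[:,2])[:,None]
def proj(m,P):
    T=np.linalg.inv(np.array(m["cam_to_world"]))
    return cv2.projectPoints(np.asarray(P,float).reshape(-1,3),cv2.Rodrigues(T[:3,:3])[0],T[:3,3],K(m),np.array(m["D"]))[0].reshape(-1,2)
HSV=dict(aqua=((80,50,110),(97,255,255)),blue=((108,120,40),(125,255,255)),red=((0,170,90),(5,255,255)),
 amber=((8,170,150),(19,255,255)),plate=((0,0,150),(180,40,255)),wood=((0,60,20),(15,255,95)))
def blobs(im,c,amin=10):
    h=cv2.cvtColor(im,cv2.COLOR_RGB2HSV); k=cv2.inRange(h,*HSV[c])
    if c=="red": k|=cv2.inRange(h,(174,170,90),(180,255,255))
    cs=[x for x in cv2.findContours(k,cv2.RETR_EXTERNAL,cv2.CHAIN_APPROX_NONE)[0] if cv2.contourArea(x)>=amin]
    return sorted(cs,key=cv2.contourArea,reverse=True)
def cen(c):
    m=cv2.moments(c); return np.array([m["m10"],m["m01"]])/m["m00"]
def R(yaw):  # tool down; closing line (tool y) at angle yaw+90 deg in world, tool x at yaw
    c,s=np.cos(yaw),np.sin(yaw); return np.array([[c,s,0],[s,-c,0],[0,0,-1.]])
def snap(n,name=None):
    m=robot.camera_model(n); im=robot.grab_frame(n)
    if name: cv2.imwrite(f"pics/{name}.png",im[:,:,::-1])
    return m,im
E
python3 - <<'E'
from h import *
m=robot.camera_model("top"); im=cv2.imread("pics/top0.png")[:,:,::-1].copy()
for c,z in(("aqua",.02),("blue",.03),("red",.0455),("amber",.02),("plate",.008)):
    for b in blobs(im,c,6):
        p=cen(b)
        if 120<p[0]<365 and 140<p[1]<280: print(c,cv2.contourArea(b),p.round(1),cast(m,p,z)[0].round(3),cv2.minAreaRect(b))
for lab,p in dict(jigNE=(258,171),pl=(153,219),pl2=(158,193),pl3=(172,198)).items(): print(lab,cast(m,p,.01)[0].round(3))
# test view poses
for P in((.55,.03,.35),(.47,-.25,.35),(.47,.27,.35)):
  for y in(np.pi,0):
    print(P,y,robot.ik(P,R(y)))
E
```

```text
aqua 25.0 [328.  234.3] [ 0.436 -0.27   0.02 ] ((328.0, 234.5), (5.0, 6.0), 90.0)
aqua 24.0 [311.7 232.1] [ 0.442 -0.219  0.02 ] ((311.5, 232.0), (6.0, 5.0), 90.0)
aqua 24.0 [346.4 221.2] [ 0.477 -0.328  0.02 ] ((346.5, 221.0), (5.0, 6.0), 0.0)
aqua 23.5 [316.5 198.5] [ 0.546 -0.234  0.02 ] ((316.5, 198.5), (5.0, 5.0), 90.0)
blue 1652.0 [230.7 188.5] [0.572 0.032 0.03 ] ((231.11724853515625, 193.40692138671875), (41.854923248291016, 54.47783660888672), 85.2363510131836)
red 29.0 [233.4 220.2] [0.477 0.021 0.046] ((233.0, 220.0), (6.0, 6.0), 90.0)
amber 22.0 [344.  235.8] [ 0.432 -0.32   0.02 ] ((343.9000244140625, 235.8000030517578), (5.375871658325195, 5.375871658325195), 18.43494987487793)
amber 21.5 [332.7 201.6] [ 0.537 -0.285  0.02 ] ((332.5, 201.5), (5.0, 5.0), 90.0)
plate 1386.0 [153.5 219.4] [0.474 0.27  0.008] ((153.5235595703125, 219.29489135742188), (29.263370513916016, 50.482486724853516), 10.954063415527344)
jigNE [ 0.63  -0.051  0.01 ]
pl [0.476 0.272 0.01 ]
pl2 [0.556 0.258 0.01 ]
pl3 [0.542 0.215 0.01 ]
(0.55, 0.03, 0.35) 3.141592653589793 [-0.51756585  0.12734437  0.42724857  1.50034895 -0.05270387  1.52530218
  1.47982024]
(0.55, 0.03, 0.35) 0 [-0.64507023  0.13118652  0.57240377  1.50636643 -0.07098845  1.5248809
 -1.64412121]
(0.47, -0.25, 0.35) 3.141592653589793 [-0.69029149  0.14494941  1.23310199  1.57023812 -0.13686404  1.52347546
  2.11681252]
(0.47, -0.25, 0.35) 0 [-0.60284245  0.1175742   1.11565173  1.56831372 -0.10568557  1.5216765
 -1.05551971]
(0.47, 0.27, 0.35) 3.141592653589793 [-0.69021845  0.10977392  0.09319124  1.50685891 -0.01020534  1.52543471
  0.97367419]
(0.47, 0.27, 0.35) 0 [-0.95023222  0.10528652  0.37975668  1.52018105 -0.03901036  1.52361253
 -2.14133889]
```

```bash
python3 - <<'E'
from h import *
Rv=R(np.pi)
out=[]
for n,P in(("plate1",(.48,.27,.28)),("jig1",(.55,.03,.28)),("mat1",(.48,-.25,.28))):
    robot.reach(np.array(P),Rv); robot.pause(.2)
    m,im=snap("wrist",n); np.save(f"pics/{n}.npy",m,allow_pickle=True); out.append(im)
    for c,z in(("aqua",.02),("red",.0455),("amber",.02),("blue",.03),("plate",.008)):
        for b in blobs(im,c,60): print(n,c,cv2.contourArea(b),cen(b).round(1),cast(m,cen(b),z)[0].round(4),2*cv2.minEnclosingCircle(b)[1])
print(robot.get_state()["clock"])
a=np.vstack([np.hstack(out[:2]),np.hstack([out[2],out[2]*0])]); cv2.imwrite("pics/mont1.png",cv2.resize(a,(800,600))[:,:,::-1])
E
```

```text
plate1 red 302.5 [ 32.8 167.8] [0.479  0.0209 0.0455] 24.840194702148438
plate1 blue 9684.0 [ 67.5 235.5] [0.5662 0.0401 0.03  ] 145.79811096191406
plate1 blue 2116.0 [499.4 242.7] [0.5758 0.5765 0.03  ] 98.26544189453125
plate1 plate 9456.0 [257.6 155.8] [0.4719 0.2734 0.008 ] 147.97418212890625
plate1 plate 1013.0 [278.6 334. ] [0.7218 0.3033 0.008 ] 53.328582763671875
jig1 aqua 275.5 [34.3 70.5] [ 0.4434 -0.2168  0.02  ] 21.099994659423828
jig1 aqua 222.5 [ 35.1 161.1] [ 0.5463 -0.2315  0.02  ] 19.211416244506836
jig1 red 358.0 [247.5 100. ] [0.4782 0.0233 0.0455] 26.42672348022461
jig1 blue 12088.0 [257.  183.2] [0.5709 0.0335 0.03  ] 165.4685516357422
jig1 plate 10019.5 [459.6  98.5] [0.473  0.2708 0.008 ] 157.28973388671875
jig1 plate 1600.5 [464.  290.3] [0.7255 0.3186 0.008 ] 62.80147171020508
jig1 plate 1490.0 [303.8 276.3] [0.702  0.0958 0.008 ] 103.39265441894531
jig1 plate 535.0 [ 13.8 291.4] [ 0.7302 -0.304   0.008 ] 49.51787185668945
jig1 plate 240.5 [339.6 352.7] [0.825  0.1529 0.008 ] 30.016862869262695
jig1 plate 196.0 [203.8 338.7] [ 0.8007 -0.0408  0.008 ] 37.21578598022461
jig1 plate 74.0 [214.2 331.8] [ 0.7889 -0.0256  0.008 ] 22.1820125579834
mat1 aqua 265.0 [282. 131.] [ 0.4429 -0.2187  0.02  ] 18.973865509033203
mat1 aqua 264.0 [238.3 126.2] [ 0.4377 -0.2683  0.02  ] 19.24497413635254
mat1 aqua 250.0 [189.  161.4] [ 0.478  -0.3263  0.02  ] 19.020004272460938
mat1 aqua 226.5 [267.9 216.5] [ 0.5454 -0.2336  0.02  ] 18.297880172729492
mat1 red 310.5 [499.  167.2] [0.4784 0.0259 0.0455] 27.203142166137695
mat1 amber 233.0 [194.2 122. ] [ 0.4329 -0.3183  0.02  ] 21.09522247314453
mat1 amber 186.0 [227.1 210.7] [ 0.5381 -0.283   0.02  ] 19.105457305908203
mat1 blue 7931.5 [457.4 237.9] [5.699e-01 5.000e-04 3.000e-02] 129.6555633544922
mat1 plate 532.0 [208.3 336.4] [ 0.7275 -0.3148  0.008 ] 49.8381233215332
4.3167
```

View pics/mont1.png

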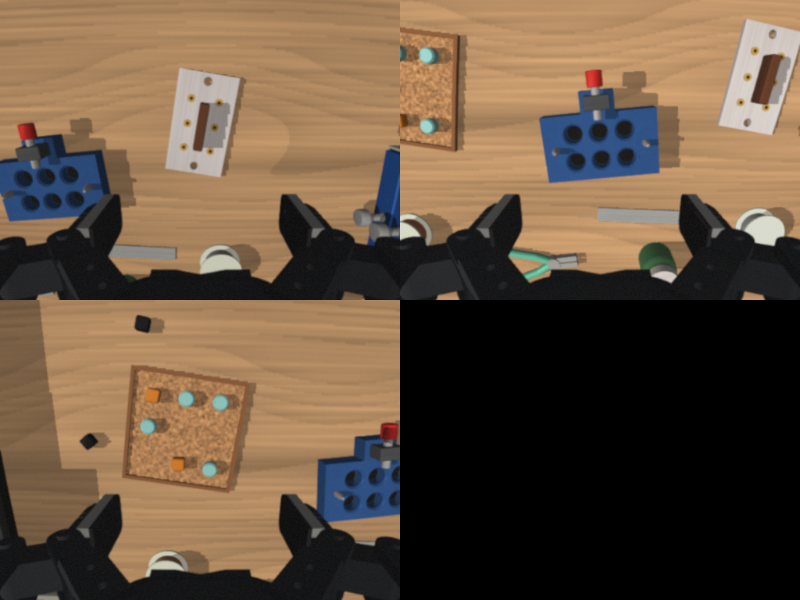

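```bash
cat >>h.py <<'E'
POCK=np.array([(x,y) for x in(-.021,.021) for y in(-.038,0,.038)])
def fit(src,dst):  # rigid 2D fit dst = Rz(yaw) src + t
    a,b=src.mean(0),dst.mean(0); H=(src-a).T@(dst-b)
    yaw=np.arctan2(H[0,1]-H[1,0],H[0,0]+H[1,1]); c,s=np.cos(yaw),np.sin(yaw); Q=np.array([[c,-s],[s,c]])
    t=b-Q@a; return t,yaw,np.linalg.norm(dst-(src@Q.T+t),axis=1)
def jigfit(m,im,guess,yaw):
    c,s=np.cos(yaw),np.sin(yaw); P=POCK@np.array([[c,s],[-s,c]])+guess
    v=cv2.cvtColor(im,cv2.COLOR_RGB2HSV)[:,:,2]; k=cv2.inRange(v,0,VT)
    k=cv2.morphologyEx(k,cv2.MORPH_OPEN,np.ones((3,3),np.uint8))
    out=[];src=[]
    bl=[b for b in cv2.findContours(k,cv2.RETR_EXTERNAL,cv2.CHAIN_APPROX_NONE)[0] if cv2.contourArea(b)>60]
    C=np.array([cast(m,cen(b),.03)[0,:2] for b in bl])
    for p,q in zip(P,POCK):
        d=np.linalg.norm(C-p,axis=1); i=d.argmin()
        if d[i]<.012: out.append(C[i]);src.append(q)
    return (*fit(np.array(src),np.array(out)),[cv2.contourArea(b) for b in bl])
VT=45
E
python3 - <<'E'
from h import *
import h
m=np.load("pics/jig1.npy",allow_pickle=True).item(); im=cv2.imread("pics/jig1.png")[:,:,::-1].copy()
v=cv2.cvtColor(im,cv2.COLOR_RGB2HSV)[:,:,2]
c=proj(m,[(.575,.033,.03)])[0].astype(int); print(c); print(v[c[1]-30:c[1]+34:4,c[0]-60:c[0]+60:4])
E
```

```text
[256 186]
[[133 132 134 134 136 134 133 138 138 138 136 138 136 127 107 108 126 137
  137 136 134  84  40  26  41 117 134 134 135 134]
 [132 134 134 134 135 106  87  99 126 136 136 137 113  53  27  30  40 122
  136 137 101  32  27  29  28  55 130 136 136 135]
 [132 133 135 132  86  37  29  28  39 127 137 134  81  28  29  30  30  54
  135 136  77  32  29  33  34  52 122 136 135 134]
 [134 133 134 117  69  29  31  29  30  65 135 126  69  31  28  31  31  50
  136 136  88  28  27  29  30  70 127 133 132 134]
 [135 135 135 105  63  33  31  31  29  47 137 131  75  37  31  32  31  85
  138 138  96  64  38  33  54  94 137 134 131 133]
 [133 135 137 118  66  54  29  31  33  85 138 137  90  59  54  52  66 115
  138 135 133  91  68  60  88 126 136 132 131 131]
 [134 133 135 134  86  55  62  59  71 130 137 137 131 100  87  88 115 134
  136 136 138 133 123 121 127 136 133 132 133 106]
 [135 135 135 135 131 102  99 104 126 138 138 137 135 138 133 131 135 137
  136 136 138 136 135 134 134 136 134 132 132 126]
 [133 115 131 129 131 132 134 134 138 136 138 137 139 138 139 137 137 135
  137 137 137 13
[... 210 characters left out ...]
136 106  39  31  28  37
  126 135 134  76  31  31  31  28 102 131 134 134]
 [135 125 136 136 134  90  33  27  33  30 114 138 134  77  32  30  29  31
   80 135 131  59  31  31  26  31 100 132 132 132]
 [135 136 138 134 127  71  28  30  32  29  52 135 124  64  27  28  30  27
   95 140 131  72  37  31  25  55  96 136 131 132]
 [134 137 137 137 123  64  53  29  27  27  72 140 133  74  59  32  34  55
  104 136 136  92  54  58  55  80 125 134 133 131]
 [135 135 137 136 133  81  56  57  51  58 109 137 135  99  68  55  54  85
  131 136 136 131  99  92  99 121 131 134 130 132]
 [135 136 135 135 136 113  83  63  61 102 134 137 135 138 116 107 114 127
  136 140 136 135 135 134 131 133 132 134 132 130]]
```

```bash
sed -i 's/^VT=45/VT=112/; s/cv2.MORPH_OPEN,np.ones((3,3),np.uint8)/cv2.MORPH_OPEN,cv2.getStructuringElement(cv2.MORPH_ELLIPSE,(KS,KS))/; $aKS=11' h.py
python3 - <<'E'
from h import *
m=np.load("pics/jig1.npy",allow_pickle=True).item(); im=cv2.imread("pics/jig1.png")[:,:,::-1].copy()
t,y,e,_=jigfit(m,im,(.573,.033),0.08); print(t,y,e.round(4))
t,y,e,_=jigfit(m,im,t,y); print(t,y,e.round(4))
for i,a in enumerate((y+np.pi,y)):
    robot.reach(np.array([t[0],t[1],.2]),R(a)); robot.pause(.2)
    m,im=snap("wrist",f"jig2{i}"); r=jigfit(m,im,t,y); print(a,r[0].round(4),r[1].round(4),r[2].round(4)); 
    for b in blobs(im,"red",60)[:1]: print("red",cen(b),cast(m,cen(b),.0455)[0].round(4),cast(m,b.reshape(-1,2),.0455)[:,:2].min(0),cast(m,b.reshape(-1,2),.0455)[:,:2].max(0))
print(robot.get_state()["clock"])
E
```

```text
[0.57480341 0.03151983] 0.09616385318007957 [0.0002 0.0002 0.0001 0.0003 0.0001 0.0001]
[0.57480341 0.03151983] 0.09616385318007957 [0.0002 0.0002 0.0001 0.0003 0.0001 0.0001]
3.237756506769873 [0.5747 0.0312] 0.0978 [0.0004 0.0001 0.0004 0.0003 0.0002 0.0004]
red [258.43827611  65.15096177] [0.4776 0.0235 0.0455] [0.46640101 0.01275872] [0.48905468 0.03437382]
0.09616385318007957 [0.5747 0.0312] 0.0987 [0.0004 0.0001 0.0006 0.0004 0.0002 0.0004]
red [256.48559671  65.34301622] [0.4777 0.0232 0.0455] [0.4663936  0.01255964] [0.48958586 0.03417252]
6.2417
```

```bash
python3 - <<'E'
from h import *
s=robot.get_state();print(s["position"],s["eef_rot"].round(3) if hasattr(s["eef_rot"],"round") else s["eef_rot"],s["joint_pos"])
q=robot.ik(np.array([.5747,.0312,.2]),R(.097)); print(q, robot.ik(np.array([.5747,.0312,.2]),R(.097+np.pi)))
robot.reach(np.array([.5747,.0312,.2]),R(.097+np.pi/2));robot.pause(.2)
print(np.round(robot.get_state()["eef_rot"],2).tolist(), R(.097+np.pi/2).round(2).tolist())
m,im=snap("wrist","jig23"); print(jigfit(m,im,(.5747,.0312),.097)[:3])
E
```

```text
[0.57478449 0.03156057 0.19997669] [[-0.995 -0.096 -0.   ]
 [-0.096  0.995 -0.   ]
 [ 0.    -0.    -1.   ]] [-0.40612276  0.25177959  0.32055061  1.67024904 -0.08326478  1.23301143
  1.59970832]
[-0.74164932  0.29570589  0.73310614  1.68710608 -0.20777773  1.23862314
 -1.43570673] [-0.40564144  0.25150953  0.32065567  1.67052526 -0.08323527  1.23296797
  1.60101452]
[[-0.1, 1.0, -0.0], [1.0, 0.1, 0.0], [0.0, -0.0, -1.0]] [[-0.1, 1.0, 0.0], [1.0, 0.1, 0.0], [0.0, 0.0, -1.0]]
(array([0.57541637, 0.03227267]), np.float64(0.0988790688441299), array([2.07707617e-04, 1.18690084e-04, 2.55727588e-04, 2.16944174e-04,
       5.39262965e-05, 3.36820714e-04]))
```

```bash
cat >>h.py <<'E'
JT=np.array([.5756,.0314]);JY=.098;BIAS=np.array([.0009,.0002])  # wrist bias at yaw~pi
UX=np.array([np.cos(JY),np.sin(JY),0]);UY=np.array([-UX[1],UX[0],0])
RJ=R(JY+np.pi)
def jig(x,y,z): return np.r_[JT,0]+x*UX+y*UY+np.array([0,0,z])
def st(*k):
    s=robot.get_state(); return [np.round(s[i],3).tolist() for i in k]
def knob(name=None):
    m,im=snap("wrist",name); b=blobs(im,"red",60)[0]
    p=cast(m,cen(b),.0455)[0,:2]+BIAS-JT; return -.095-p@UX[:2], p@UY[:2]
E
python3 - <<'E'
from h import *
robot.reach(jig(-.03,0,.2),RJ); robot.pause(.2); b,y=knob(); print("bolt",b,y)
robot.command_gripper(.55,60)
g=-.095-b
robot.reach(jig(g,0,.12),RJ); robot.movel(jig(g,0,.0375),speed=.1)
robot.command_gripper(0,60); print(st("finger_gap","finger_force","ft_force","position"))
f0=np.array(robot.get_state()["ft_force"])
d=0
while d<.034:
    d+=.002; robot.movel(jig(g-d,0,.0375),speed=.03)
    s=robot.get_state(); f=(np.array(s["ft_force"])-f0)@UX; a=(np.r_[JT,0]-s["position"])@UX-.095; print(round(d,3),f.round(2),a.round(4))
    if d>.014 and f>20: break
robot.pause(.2); print(st("finger_gap","clock","ft_force"))
E
```

```text
bolt 0.0017061355945746925 0.0016269991912385632
[0.238, 58.378, [-1.489, 3.247, 5.557], [0.48, 0.023, 0.038]]
0.002 5.27 0.0024
0.004 4.5 0.0043
0.006 4.68 0.0062
0.008 5.96 0.0082
0.01 5.64 0.0101
0.012 5.23 0.0122
0.014 6.38 0.0141
0.016 4.79 0.0161
0.018 6.08 0.0181
0.02 5.68 0.0201
0.022 6.53 0.022
0.024 6.95 0.024
0.026 5.86 0.026
0.028 10.24 0.0273
0.03 20.89 0.0275
[0.235, 15.708, [18.117, 5.935, -15.97]]
```

```bash
python3 - <<'E'
from h import *
p=np.array(robot.get_state()["position"]); robot.movel(p,speed=.05); print(st("finger_force","ft_force"))
robot.command_gripper(.55); robot.movel(jig(-.125,0,.15)); robot.reach(jig(-.03,0,.2),RJ); robot.pause(.2); print(knob("jig3"))
# mat view
robot.reach(np.array([.48,-.25,.2]),RJ); robot.pause(.2); m,im=snap("wrist","mat2")
for c in("aqua","amber"):
    for b in blobs(im,c,60): print(c,cv2.contourArea(b),cen(b).round(1),(cast(m,cen(b),.02)[0,:2]+BIAS).round(4),2*cv2.minEnclosingCircle(b)[1])
im[0:1]=im[0:1]; cv2.imwrite("pics/mat2c.png",cv2.resize(im[20:290,60:450],(780,540))[:,:,::-1]); print(st("clock"))
E
```

```text
[60.586, [7.549, 1.755, -10.606]]
(np.float64(0.027717798304182514), np.float64(0.0018352005566235217))
aqua 437.0 [291.9 140.8] [ 0.4436 -0.2187] 24.59705924987793
aqua 430.5 [238.6 129.5] [ 0.4383 -0.268 ] 24.503070831298828
aqua 401.0 [173.1 167.2] [ 0.4788 -0.3259] 23.9953556060791
aqua 356.5 [264.1 243. ] [ 0.5459 -0.2334] 23.22649383544922
amber 380.0 [183.9 118.9] [ 0.4337 -0.3179] 26.83301544189453
amber 289.0 [214.7 231.5] [ 0.5387 -0.2828] 23.431556701660156
[19.333]
```

View pics/mat2c.png

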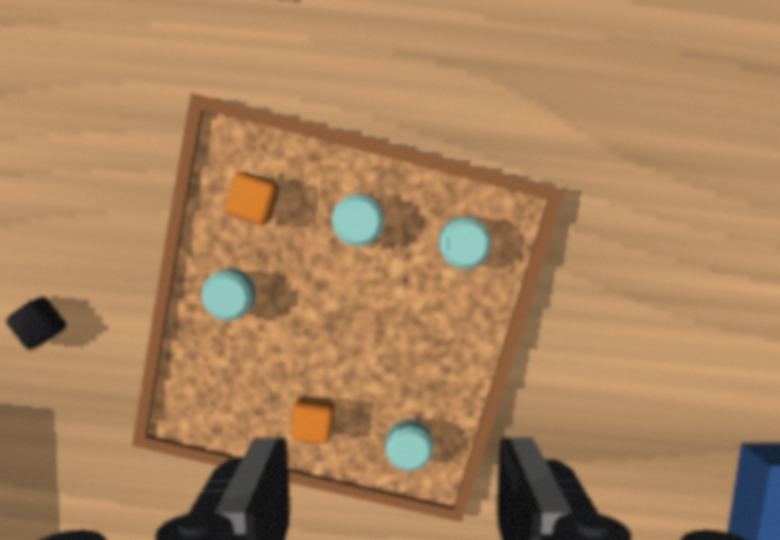

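```bash
python3 - <<'E'
from h import *
robot.reach(jig(0.0,0,.24),RJ); robot.pause(.2); m,im=snap("wrist","jig4")
h=cv2.cvtColor(im,cv2.COLOR_RGB2HSV)
print(JT)
for lo in(100,118,126):
    k=cv2.inRange(h,(105,120,lo),(125,255,255)); k=cv2.morphologyEx(k,cv2.MORPH_OPEN,np.ones((5,5)))
    b=max(cv2.findContours(k,cv2.RETR_EXTERNAL,cv2.CHAIN_APPROX_NONE)[0],key=cv2.contourArea)
    P=cast(m,b.reshape(-1,2),.03)[:,:2]+BIAS-JT; u,v=P@UX[:2],P@UY[:2]
    # edge positions: median by side
    f=lambda a,s:np.round(np.median(a[s])*1e3,2)
    print(lo,"front",f(u,(u<-.04)&(abs(v)>.03)&(abs(v)<.07)),"back",f(u,(u>.04)&(abs(v)<.07)),"left-",f(v,(v<-.075)&(abs(u)<.035)),"right+",f(v,(v>.075)&(abs(u)<.035)), "yaw",np.polyfit(v[(u>.04)&(abs(v)<.07)],u[(u>.04)&(abs(v)<.07)],1)[0])
print(st("clock"))
cv2.imwrite("pics/jig4c.png",cv2.resize(im[20:270,120:400],(784,700))[:600,:,::-1])
E
```

```text
[0.5756 0.0314]
100 front -48.7 back 49.27 left- -81.51 right+ 85.67 yaw 0.001959259455570644
118 front -48.6 back 49.27 left- -81.51 right+ 85.53 yaw 0.001959259455570644
126 front -48.51 back 49.27 left- -81.51 right+ 85.51 yaw 0.001959259455570644
[20.733]
```

View pics/jig4c.png

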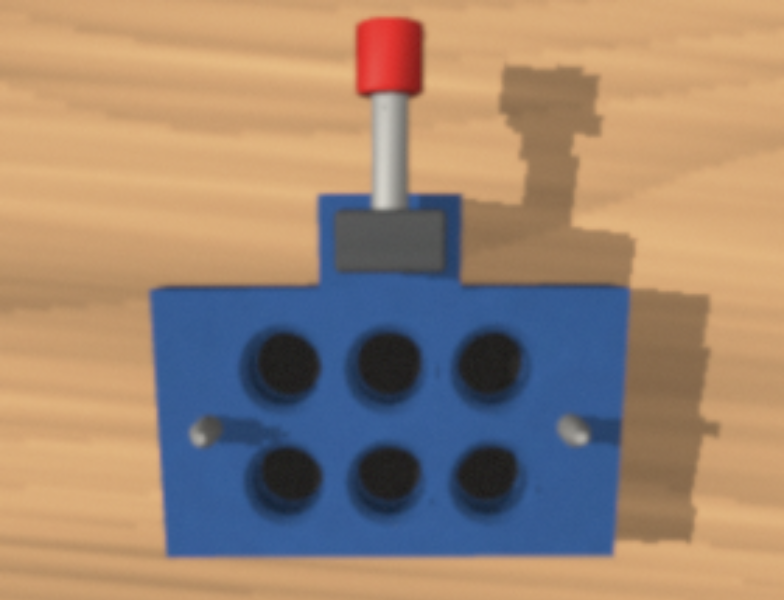

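```bash
cat >>h.py <<'E'
JY=.0965;UX=np.array([np.cos(JY),np.sin(JY),0]);UY=np.array([-UX[1],UX[0],0]);RJ=R(JY+np.pi)
JT=JT+.0003*UX[:2]+.0019*UY[:2]
def find(c,near,tol=.04,z=.012,name=None):
    m,im=snap("wrist",name); P=[cast(m,cen(b),z)[0,:2]+BIAS for b in blobs(im,c,100)]
    P=[p for p in P if np.linalg.norm(p-near)<tol]
    return min(P,key=lambda p:np.linalg.norm(p-near)) if P else None
def pick_place(near,pocket):
    robot.command_gripper(.40,40)
    robot.reach(np.r_[near,.16],RJ); robot.pause(.15); p=find("aqua",near)
    if p is None: print("no blank near",near); return False
    robot.movel(np.r_[p,.06]); robot.pause(.1); print("meas",p.round(4))
    f0=np.array(robot.get_state()["ft_force"])
    robot.movel(np.r_[p,.022],speed=.08); print("touch",(np.array(robot.get_state()["ft_force"])-f0).round(1))
    robot.command_gripper(0,40); g=st("finger_gap","finger_force"); print("grip",g)
    robot.movel(np.r_[p,.10]); g2=st("finger_gap")[0]
    if g2<.2: print("lost",g2); return False
    robot.reach(jig(*pocket,.10),RJ); g3=st("finger_gap")[0]; print("gap",g2,g3)
    if g3<.2: print("lost in carry"); return False
    robot.movel(jig(*pocket,.060),speed=.1); robot.movel(jig(*pocket,.0425),speed=.04); print("place",st("ft_force","position"))
    robot.command_gripper(.40); robot.pause(.2); robot.movel(jig(*pocket,.12),speed=.2); return True
E
python3 - <<'E'
from h import *
print(JT,pick_place(np.array([.5459,-.2334]),(.021,0)))
robot.reach(jig(0,0,.2),RJ); robot.pause(.2); m,im=snap("wrist","jig5"); print(st("clock"))
for b in blobs(im,"aqua",20): print(cv2.contourArea(b),cen(b),(cast(m,cen(b),.026)[0,:2]+BIAS-JT)@np.c_[UX[:2],UY[:2]])
cv2.imwrite("pics/jig5c.png",cv2.resize(im[60:260,120:400],(784,560))[:,:,::-1])
E
```

```text
meas [ 0.5485 -0.2329]
touch [ 0.3 -1.   0.1]
grip [0.252, 39.306]
gap 0.252 0.251
place [[-0.116, -0.315, -0.3], [0.597, 0.035, 0.042]]
[0.57571554 0.03332007] True
[28.658]
453.5 [255.77949283 201.33590592] [0.02014301 0.00055251]
```

View pics/jig5c.png

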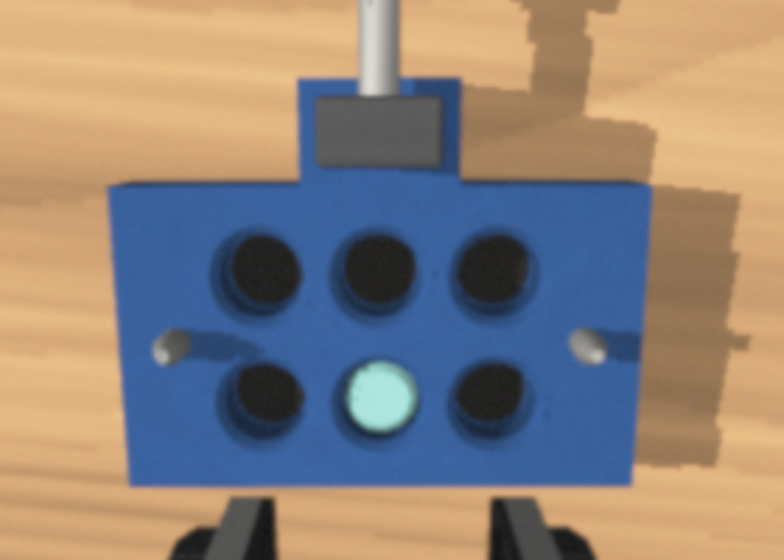

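```bash
python3 - <<'E'
from h import *
for n,q in(((.4436,-.2187),(-.021,0)),((.4383,-.268),(.021,-.038)),((.4788,-.3259),(-.021,-.038))):
    if not pick_place(np.array(n),q): break
robot.reach(np.array([.48,-.25,.2]),RJ); robot.pause(.2); m,im=snap("wrist","mat6")
for c in("aqua","amber"):
    for b in blobs(im,c,60): print(c,cv2.contourArea(b),cen(b).round(1),(cast(m,cen(b),.012)[0,:2]+BIAS).round(4))
robot.reach(jig(0,0,.2),RJ); robot.pause(.2); m,im2=snap("wrist","jig6"); print(st("clock"))
for b in blobs(im2,"aqua",20): print(cv2.contourArea(b),cen(b),(cast(m,cen(b),.026)[0,:2]+BIAS-JT)@np.c_[UX[:2],UY[:2]])
print(knob())
cv2.imwrite("pics/mj6.png",cv2.resize(np.vstack([im[:280],im2[:280]]),(512,560))[:,:,::-1])
E
```

```text
meas [ 0.4448 -0.2181]
touch [-0.2  0.  -0.4]
grip [0.25, 39.251]
gap 0.251 0.254
place [[-0.112, 0.008, 0.31], [0.555, 0.031, 0.042]]
meas [ 0.4394 -0.2683]
touch [ 0.9 -0.2 -1.3]
grip [0.251, 39.259]
gap 0.255 0.249
place [[-0.183, 0.51, -0.599], [0.6, -0.002, 0.042]]
meas [ 0.4804 -0.3265]
touch [-0.2  0.5  0. ]
grip [0.25, 39.279]
gap 0.251 0.255
place [[0.083, 0.634, -0.198], [0.558, -0.007, 0.042]]
aqua 294.5 [482.  275.1] [0.5644 0.0048]
aqua 247.5 [474.7 310.6] [0.6082 0.0095]
aqua 174.0 [505.3 310.4] [0.6055 0.0462]
amber 385.5 [183.7 119.2] [ 0.4342 -0.3195]
amber 245.0 [215.3 230.7] [ 0.5406 -0.283 ]
[53.633]
497.0 [257.63011402 155.16096579] [-0.02173752  0.00070351]
488.5 [215.92221085 155.41385193] [-0.02163747 -0.03708741]
447.0 [257.60141685 199.65734526] [0.02011535 0.00061153]
434.5 [217.08323744 199.67970848] [ 0.0200406  -0.03738012]
(np.float64(0.02870042343135941), np.float64(-0.0004126244881837007))
```

View pics/mj6.png

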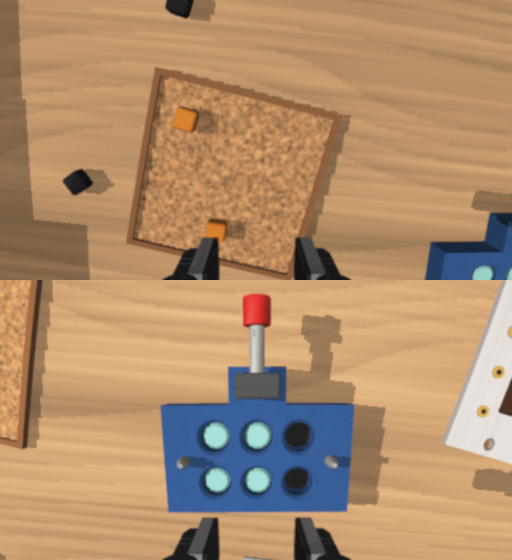

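```bash
cat >>h.py <<'E'
def plate(near,z=.008,name=None):
    m,im=snap("wrist",name); h=cv2.cvtColor(im,cv2.COLOR_RGB2HSV)
    out=[]
    for b in blobs(im,"plate",2000):
        P=cast(m,b.reshape(-1,2),z)[:,:2]+BIAS
        (c,wh,a)=cv2.minAreaRect((P*1e3).astype(np.float32)); c=np.array(c)/1e3
        if np.linalg.norm(c-near)<.06:
            a=np.radians(a if wh[1]>wh[0] else a+90)   # long side = plate y -> plate x angle a
            out.append((c,(a+np.pi/2)%np.pi-np.pi/2,wh))
    return out,m,im
E
python3 - <<'E'
from h import *
robot.command_gripper(.6,40)
robot.reach(np.array([.473,.272,.24]),R(np.pi)); robot.pause(.2)
o,m,im=plate((.473,.272),name="pl7"); print(o)
for b in blobs(im,"wood",60):
    P=cast(m,cen(b),.02)[0]; 
    if abs(P[0]-.473)<.08 and abs(P[1]-.272)<.08: print("wood",cv2.contourArea(b),(P[:2]+BIAS))
v=cv2.cvtColor(im,cv2.COLOR_RGB2GRAY)
c,a,wh=o[0]
for s in(-1,1):
    p=c+s*.066*np.array([-np.sin(a),np.cos(a)]); q=proj(m,[(*(p-BIAS),.008)])[0]; print("hole px expected",q)
    r=q.round().astype(int); w=v[r[1]-9:r[1]+10,r[0]-9:r[0]+10]; k=(w<130).astype(np.uint8); ys,xs=np.nonzero(k); print(len(xs),(cast(m,[xs.mean()+r[0]-9,ys.mean()+r[1]-9],.008)[0,:2]+BIAS-p).round(4))
cv2.imwrite("pics/pl7c.png",cv2.resize(im[20:270,130:390],(780,750))[:600,:,::-1]); print(st("clock"))
E
```

```text
[(array([0.47754517, 0.2729545 ]), np.float64(1.4061433297654942), (89.85826110839844, 155.7137908935547))]
wood 433.0 [0.47273461 0.27613802]
hole px expected [248.16464598 227.03821722]
69 [ 0.0001 -0.001 ]
hole px expected [267.85534932 109.23619929]
87 [-0.0002 -0.0011]
[55.267]
```

View pics/pl7c.png

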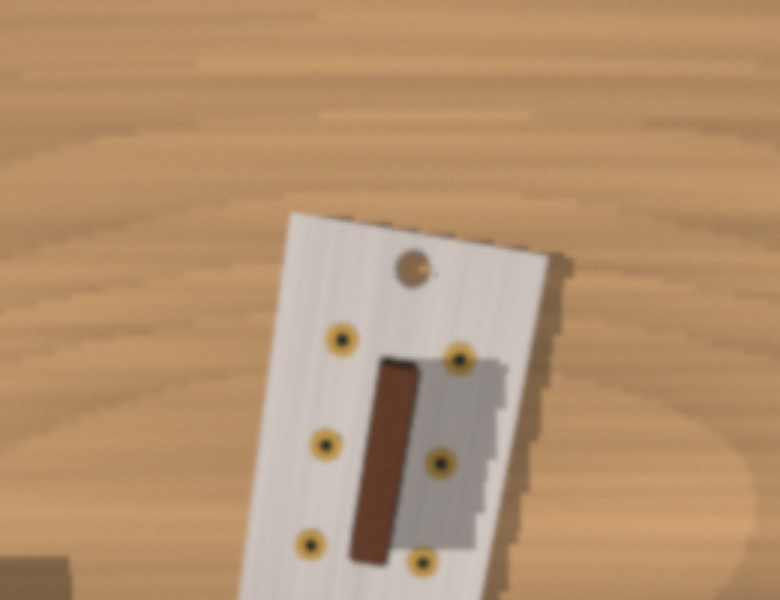

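```bash
python3 - <<'E'
from h import *
c=np.array([.4775,.2727]);a=1.406; Rp=R(a+np.pi/2)
robot.command_gripper(.5,100)
robot.reach(np.r_[c,.10],Rp); robot.movel(np.r_[c,.024],speed=.08); robot.command_gripper(0,100); print(st("finger_gap","finger_force","ft_force"))
robot.movel(np.r_[c,.05],speed=.05); print(st("finger_gap","finger_force","ft_force"))
robot.movel(np.r_[c,.14],speed=.15)
robot.reach(jig(0,0,.14),R(JY+np.pi/2)); robot.pause(.3); print(st("finger_gap","finger_force","ft_force","position","eef_rot","clock"))
m,im=snap("wrist","pl8"); snap("side","side8")
cv2.imwrite("pics/pl8c.png",np.vstack([im,cv2.imread("pics/side8.png")[90:270,:,::-1]])[:,:,::-1])
E
```

```text
[0.137, 98.136, [-1.886, -0.735, 6.901]]
[0.142, 97.624, [-0.498, -0.282, -3.586]]
[0.139, 97.622, [-0.603, 0.001, -3.2], [0.576, 0.034, 0.14], [[-0.099, 0.995, -0.0], [0.995, 0.099, 0.0], [0.0, -0.0, -1.0]], 60.342]
```

View pics/pl8c.png

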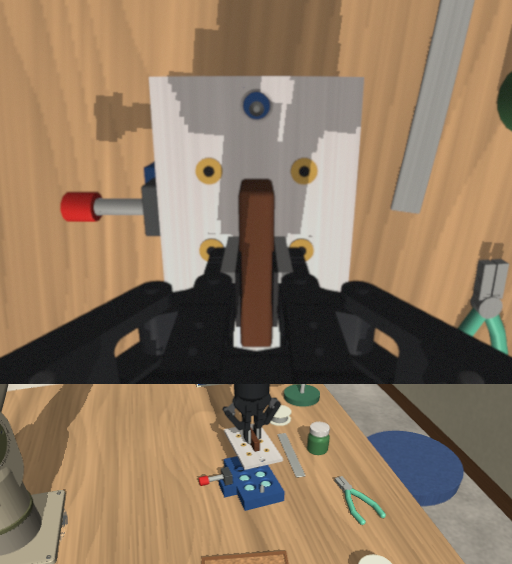

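```bash
python3 - <<'E'
from h import *
m=robot.camera_model("wrist"); b=np.array([.00089,-.00018]); Rt=np.array(robot.get_state()["eef_rot"])[:2,:2]
p=cast(m,(257,105),.124)[0,:2]-Rt@b; print("hole in jig frame",(p-JT)@np.c_[UX[:2],UY[:2]])
p=cast(m,(257,105),.05)[0,:2]-Rt@b
f0=np.array(robot.get_state()["ft_force"])
for z in list(np.arange(.08,.0525,-.003))+[.0535,.0525]:
    robot.movel(jig(0,0,z),speed=.05); s=robot.get_state(); f=np.array(s["ft_force"])-f0; print(round(z,4),f.round(1),np.round(s["torque"],2),s["position"][2].round(4))
    if f[2]>12: break
print(st("clock","finger_gap"))
E
```

```text
hole in jig frame [-8.77746212e-05  6.69351848e-02]
0.08 [ 1.1 -0.8  0.8] [-0.02  0.02  0.01] 0.0803
0.077 [0.4 0.2 0.9] [-0.02 -0.   -0.01] 0.0769
0.074 [1.4 1.3 0.3] [ 0.02 -0.02  0.  ] 0.0738
0.071 [0.7 0.4 1.4] [-0.01  0.   -0.01] 0.0708
0.068 [ 0.3  0.3 -0.1] [ 0.02 -0.01 -0.03] 0.0678
0.065 [ 1.6 -0.7  0.2] [ 0.01 -0.01 -0.06] 0.0648
0.062 [1.1 0.1 0.6] [-0.05 -0.    0.01] 0.0618
0.059 [ 1.2 -0.   0.5] [-0.05 -0.04  0.06] 0.0588
0.056 [ 0.  -0.2 -0.2] [-0.1  -0.1   0.01] 0.0558
0.053 [-4.   0.3 20.3] [0.13 1.34 0.06] 0.0546
[64.042, 0.141]
```

```bash
python3 - <<'E'
from h import *
robot.movel(np.array(robot.get_state()["position"]),speed=.05)
robot.command_gripper(.4); robot.movel(jig(0,0,.14)); robot.reach(jig(-.02,0,.22),RJ); robot.pause(.3)
o,m,im=plate(JT,z=.038,name="pl9")
for c,a,wh in o: print((c-JT)@np.c_[UX[:2],UY[:2]],a-JY,wh)
print(knob(),st("clock","finger_gap","ft_force"))
s=robot.grab_frame("side")
cv2.imwrite("pics/pl9c.png",np.vstack([cv2.resize(im[40:300,110:410],(600,520))[:400],cv2.resize(s[150:220,200:300],(600,420))[:200*2]])[:600,:,::-1])
cv2.imwrite("pics/side9c.png",cv2.resize(s[140:225,190:300],(770,595),interpolation=cv2.INTER_CUBIC)[:,:,::-1])
E
```

```text
[0.00173867 0.00088569] 0.00014991928590737946 (90.96112823486328, 156.87742614746094)
(np.float64(0.028238998008651192), np.float64(-0.0005287325564200943)) [66.933, 0.398, [0.341, 0.403, -0.763]]
```

View pics/pl9c.png

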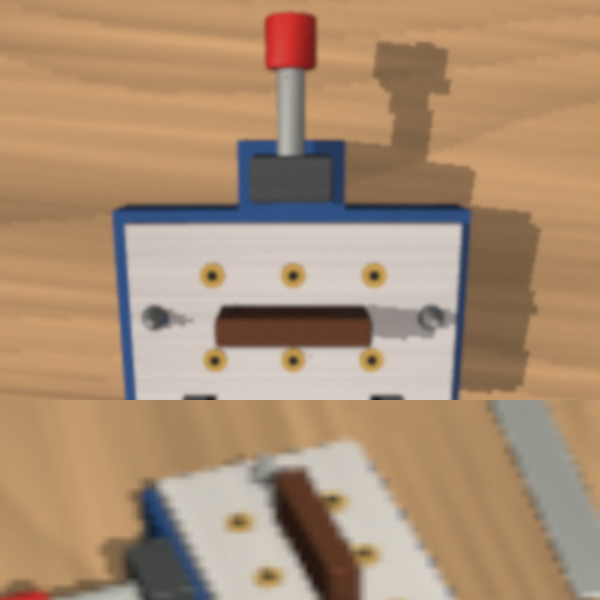

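View pics/side9c.png

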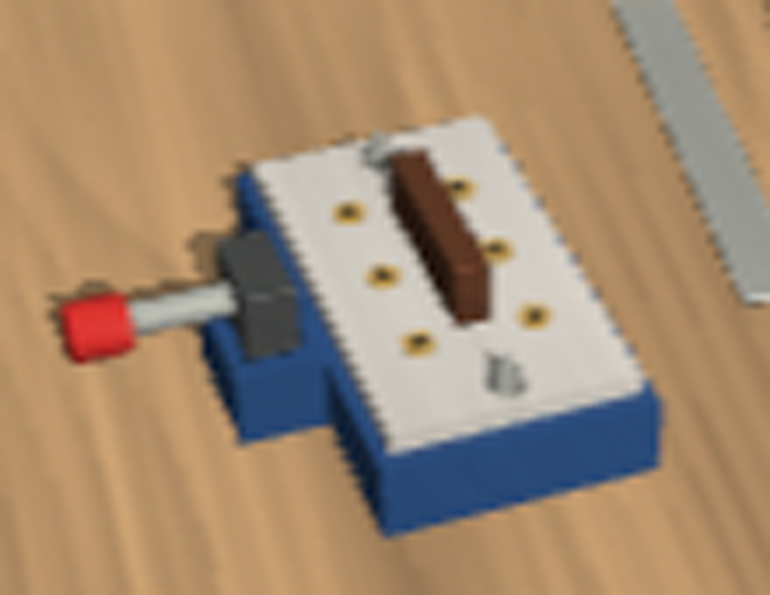

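```bash
python3 - <<'E'
from h import *
robot.command_gripper(0,40); Rb=R(JY+np.pi/2)
for y in(-.025,.025):
    robot.reach(jig(0.001,y,.10),Rb); robot.movel(jig(.001,y,.080),speed=.06); robot.pause(.1); f0=robot.get_state()["ft_force"][2]
    z=.080
    while z>.070:
        z-=.001; robot.movel(jig(.001,y,z),speed=.03); s=robot.get_state(); f=s["ft_force"][2]-f0
        if f>8: break
    print("press",y,z,s["position"][2].round(4),f)
    robot.movel(jig(.001,y,.11),speed=.15)
print(st("clock"))
g=-.095-.0282-.001
robot.command_gripper(.55,50); robot.reach(jig(g,-.0005,.12),RJ); robot.movel(jig(g,-.0005,.0375),speed=.1)
robot.command_gripper(0,50); print(st("finger_gap","finger_force")); f0=np.array(robot.get_state()["ft_force"])
d=0
while d<.033:
    d+=.002; robot.movel(jig(g+d,-.0005,.0375),speed=.03); s=robot.get_state(); f=(np.array(s["ft_force"])-f0)@UX
    print(round(d,3),f.round(1),end="; ")
    if d>.02 and f<-14: break
p=np.array(s["position"]); robot.movel(p,speed=.05); print(st("finger_gap","finger_force","ft_force"))
robot.command_gripper(.55); robot.movel(p+[0,0,.1]); robot.reach(jig(-.04,0,.24),RJ); robot.pause(.3); print(knob("end1"))
o,m,im=plate(JT,z=.038)
for c,a,wh in o: print((c-JT)@np.c_[UX[:2],UY[:2]],a-JY,wh)
print(st("clock")); s=robot.grab_frame("side")
cv2.imwrite("pics/end1c.png",np.hstack([cv2.resize(im[20:280,120:400],(420,390)),cv2.resize(s[140:225,190:280],(380,390))])[:,:,::-1])
E
```

```text
press -0.025 0.074 0.0751 16.05308455418592
press 0.025 0.074 0.0752 15.902220435000812
[73.808]
[0.239, 48.596]
0.002 0.6; 0.004 -0.4; 0.006 0.3; 0.008 1.7; 0.01 0.1; 0.012 1.5; 0.014 -0.3; 0.016 0.3; 0.018 1.1; 0.02 0.3; 0.022 0.2; 0.024 -0.4; 0.026 -0.4; 0.028 -1.7; 0.03 -12.4; 0.032 -23.3; [0.239, 50.043, [-4.787, -2.148, 9.277]]
(np.float64(-0.0004625841641880818), np.float64(-0.0006185189470049031))
[-0.00239806  0.00077815] -4.80201621128884e-05 (98.0152816772461, 156.60618591308594)
[83.125]
```

View pics/end1c.png

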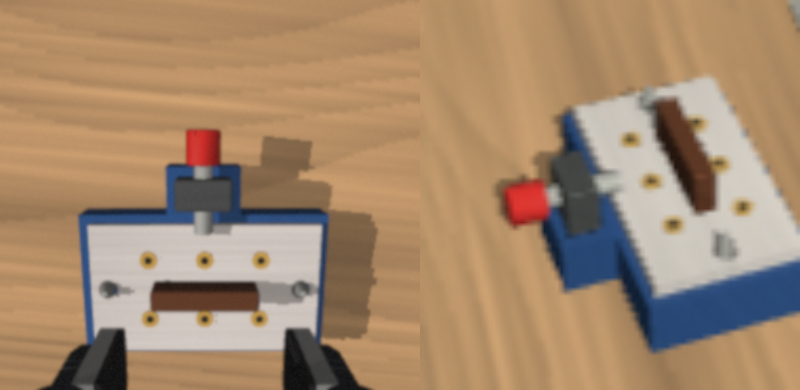

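The plate is flush: both ends of the bar measured 64 mm high. The bolt is at 0 with its nose over the plate, so I am handing the job in.

```bash
python3 - <<'E'
from bench import robot
print(robot.close_job())
E
```

```text
the job is handed in; nothing more can be done
None
```

The job is handed in at about 83 s: bolt pulled to its stop, all four aqua blanks seated in their own pockets, plate flush on the jig over both pins, and the knob then pushed fully home to lock it; the amber beads are still on the mat, and I went nowhere near the pliers, ruler, spools or jar.

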